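# Square the chopping board into the jig corner

### The arm

A 6-joint arm with a two-finger parallel gripper is mounted at the origin on a cart in front of the work surface, level with it; the furniture and walls round the work are solid. World frame = base frame: x ahead of the robot, y to its left, z up, the work surface at z = 0. Lengths are in m, angles in rad, forces in N, time in s.
With the tool pointing down it reaches from about 0.3 to 0.875 m from the base axis. Payload 6.4 kg.
Tool frame: the origin (TCP) lies at the very end of the fingers, on their centre line; the grasp point (between the pads) lies 19 mm behind it (env.pinch_z is the distance from the TCP to the grasp point, in m); z points along the fingers, y is the line along which they close (so a half turn about z gives the same grasp; the last joint's range is limited). The gripper opens to 85 mm and grips with 20 to 120 N. Pads are 22 mm wide; open, the fingers measure 114 mm over their backs; the gripper's body (76 mm by 85 mm) begins 54 mm behind the grasp point. The pads swing forward as they close: fully open they stand 13 mm farther back than shut.
Start: joints at [1.029, 0.181, 1.607, -0, 1.354, -0.206], TCP at [0.189, 0.543, 0.231] pointing down, gripper open.
Joint ranges: [-2.99, 2.99], [-0.89, 2.07], [0.3, 2.58], [-1.14, 4.28], [0, 2.63], [-3.12, 3.12]. Speed limits (rad/s): [2.57, 2.57, 3.01, 3.14, 3.14, 3.14].

### API

Orientations are given as [roll, pitch, yaw] about the fixed x, y, z axes, in that order (R = Rz(yaw) Ry(pitch) Rx(roll)).
In Python, from cell import env gives the robot as it stands. The module is installed in compiled form; this text tells all that it offers.
- The arm moves only by the tool jog_arm, never from a script. Its arguments are lists of equal length, an entry for each row: "xyz": the shift along the tool's x, y, z in mm, a list of three; "turn": the turn about the tool's z in rad; "hand": the opening, from 0 (shut) to 1 (fully open). In form: {"xyz": [[dx, dy, dz], ...], "turn": [turn, ...], "hand": [hand, ...]}. A call has 1 to 10 rows; each row shifts and turns the commanded pose from where the row before left it, along the tool's axes as they then stand; what a row does not reach is not made up. A row lasts 1/12 s, in which the tool goes at most 41.7 mm and 7.16 degrees, less where a joint would pass 70% of its speed; a pose out of reach is approached as far as the arm can. A call is refused whole if a number of a shift passes 41.7 or a number of a turn 0.125, either way. A call with a gripper value outside its range is refused whole. The fingers move at their own pace and stop on an object; the grip force is fixed at half the most. Time passes only in rows, so rows that do not move let the fingers close. It gives the time, the measured TCP pose, the force, the opening and the grip force at its end, in the units of the state.
- env.observe(): the state, without advancing time (a new reading comes with each control period).
- env.grab_frame(name): name is "side" or "top"; returns a dict with "img" (400x640x3 uint8, blue, green, red), "z_map" (400x640 float32, m along the optical axis (not along the pixel's ray), 0 where there is no reading), "fx", "fy", "cx", "cy" (pixels), "k1" (the pictures are not rectified: a ray, as slopes to the right and down, at radius r is drawn at 1 + k1 r^2 times it, then the intrinsics apply), "R" (3x3) and "t" (3): a world point X has camera coordinates R X + t. Camera axes: x right, y down, z forward; pixel columns grow to the right and rows downward; lengths in m; the calibration is good to about 2 mm. A picture is of the moment at which its call begins.
- env.job_done(): hands the job in; it is judged then, once.
The state is a dict: "time_s": time; "q": joint angles; "dq": joint speeds; "effort": joint torques, N m; "tcp_pos": TCP position; "tool_rot": TCP orientation; "contact_force": force on the tool from outside, world axes, zero at the start; "moment": the same for the moment, N m; "opening": finger opening in m; "grip_force": force on a finger pad.
Only numpy, scipy, OpenCV 4.12 (cv2) and the standard library are available. Lean on these libraries where they do the work, as an engineer would, in place of code of your own. Each camera call takes 0.05 s, during which the arm holds its last target. There are 200 camera calls.

### The job

I want to fit rubber feet to the small white chopping board, so it has to sit square in the corner of the plywood jig: pick up the brass-footed nudging tool from its cork pad and with its foot nudge the board flat along the bed until it lies flush against both aluminium bars, the fixed fence on the left and the stop at the far end. Push gently so the board's edges are not bruised, keep the gripper itself off the board, and leave the other things alone. Then stand the tool upright back on its cork pad.

Things in the scene. Friction and masses are not known exactly. Their poses are not given: they have to be found in the camera images.
- jig: Squaring jig fixed to the table: plywood bed 240 (x) x 270 (y) x 12 mm; origin at the centre of its underside, bed top at z = 12 mm. Its x axis points roughly away from the robot, its y axis to the left. Two rigid aluminium bars on it form a square corner at the far left: the fence and the stop.
- fence_face (a point): Middle of the lower edge of the fence's inner face, at x 0, y +105, z 12 mm on the jig, axes as the jig's. The fence is a fixed bar along the jig's x on its left edge, 230 mm long, 18 mm wide, 20 mm high above the bed; its inner face looks to -y.
- stop_mid (a point): Mid setting of the adjustable stop, at x +88, y +4, z 12 mm on the jig, axes as the jig's. The stop is a clamped bar along y, 180 mm long, 18 mm wide, 20 mm high, two black knobs 27 mm high on it; its inner face looks to -x. The setting itself is not measured: the face lies up to 14 mm before or behind this point and must be found by feel or sight.
- board: Small white chopping board, loose, flat on the bed: 120 (its x) x 165 (its y) x 11 mm, about 0.17 kg; origin at the centre of its underside. Starts clear of both bars, askew up to 0.12 rad. Its +x edge belongs on the stop, its +y edge on the fence. Sliding it takes 0.5 to 3 N; askew on a bar it can wedge if pushed at mid-edge, and turns if pushed beside it. The tool pressing over 18 N bruises it.
- pusher: Nudging tool, 80 mm tall, 0.18 kg, standing upright: round brass foot of 30 mm diameter, 16 mm high, at the bottom; a thin steel neck of 14 mm diameter; above it, from 26 to 80 mm, a square wooden handle 22 x 22 mm whose flat sides are square to the tool's x and y axes. Origin at the centre of the foot's underside, z up along the tool.
- pad: Round cork pad fixed to the table, 70 mm across, 5 mm thick, to the left or right of the jig: the tool's place. Origin at the centre of its underside; top at z = 5 mm.
- tea_cup: Blue and white tea cup, 81 mm across, 68 mm tall, loose bystander on the other side of the jig from the pad; origin at the centre of its underside.
- margarine_tub: Yellow margarine tub with lid, 89 x 111 x 78 mm, loose bystander beyond the jig to the right; origin at the centre of its underside.
- mug: Beige stoneware mug, 85 x 115 x 81 mm with its handle, loose bystander beyond the jig to the left; origin at the centre of its underside.
Not all that is in view belongs to the job. There is more than one size of the board; the job needs the larger.

How it is judged:
By the outcome, as a careful person would: the job done as asked, in the order asked, and still so for the second after the job is handed in, with the robot touching nothing.
It also fails if it takes over 72 s, if anything falls off the work surface, if the arm or the gripper's body presses on something with over 40 N, if the wrist force passes 120 N, or if a joint passes its speed limit or range.

## Working session

There is one attempt and no reset: what is moved stays moved. The work goes in short steps, Python scripts to look and compute and a tool call to move; the robot and the scene stay as the last step left them, time stands still between calls to the robot, and variables do not carry over. Pictures are saved under pics/ and viewed, at most 12 in all, crops included, and the job is handed in when it is done.

Besides the shell and the picture viewer there is one more tool, called after "Request:" by a JSON object that holds its "method" and its "body", one argument or row to a line. jog_arm: Moves the arm, as the interface text tells. Its arguments: {"type":"object","properties":{"xyz":{"type":"array"},"turn":{"type":"array"},"hand":{"type":"array"}},"required":["xyz","turn","hand"]}

```bash
mkdir -p pics
cat > h.py <<'E'
import numpy as np, cv2
from cell import env
def grab(n):
    f=env.grab_frame(n); np.savez(f'{n}.npz',**{k:np.asarray(v) for k,v in f.items()}); return f
def load(n): return dict(np.load(f'{n}.npz'))
def ray(f,u,v):
    xd=(np.asarray(u,float)-f['cx'])/f['fx']; yd=(np.asarray(v,float)-f['cy'])/f['fy']
    x,y=xd,yd
    for _ in range(20):
        s=1+f['k1']*(x*x+y*y); x,y=xd/s,yd/s
    return np.stack([x,y,np.ones_like(x)],-1)
def at_z(f,u,v,z):
    d=ray(f,u,v)@f['R']; c=-f['R'].T@f['t']
    return c+d*((z-c[2])/d[...,2])[...,None]
def cloud(f):
    v,u=np.mgrid[:400,:640]; r=ray(f,u,v)*f['z_map'][...,None]
    return (r-f['t'])@f['R']
def proj(f,X):
    p=np.asarray(X)@f['R'].T+f['t']; x=p[...,:2]/p[...,2:]; s=1+f['k1']*(x**2).sum(-1,keepdims=True)
    return x*s*[f['fx'],f['fy']]+[f['cx'],f['cy']]
E
python3 - <<'E'
from h import *
a=grab('top');b=grab('side')
cv2.imwrite('pics/top.png',a['img']);cv2.imwrite('pics/side.png',b['img'])
for f in (a,b): print(f['fx'],f['cx'],f['cy'],f['k1'],-f['R'].T@f['t'])
o=env.observe();print({k:np.round(v,3) for k,v in o.items()},env.pinch_z)
E
```

```text
486.0903240046213 318.3888075339038 198.69247449318638 -0.0024368040270479462 [ 0.26732375 -0.00866477  1.26939527]
399.0174378573926 320.4085329641825 196.0915635524536 0.025043595499828424 [ 0.16965832 -0.72004269  0.57275409]
{'time_s': np.float64(0.1), 'q': array([ 1.029,  0.181,  1.608,  0.   ,  1.354, -0.206]), 'dq': array([-0.001, -0.001, -0.001,  0.001,  0.001,  0.   ]), 'effort': array([ 1.0000e-03, -4.4587e+01, -3.5223e+01, -0.0000e+00,  4.0000e-03,
        0.0000e+00]), 'tcp_pos': array([0.189, 0.542, 0.23 ]), 'tool_rot': array([-3.14 , -0.   ,  2.806]), 'contact_force': array([ 0.248, -0.794,  0.951]), 'moment': array([ 0.   , -0.002,  0.057]), 'grip_force': np.float64(0.0), 'opening': np.float64(0.085)} 0.0187
```

View pics/top.png

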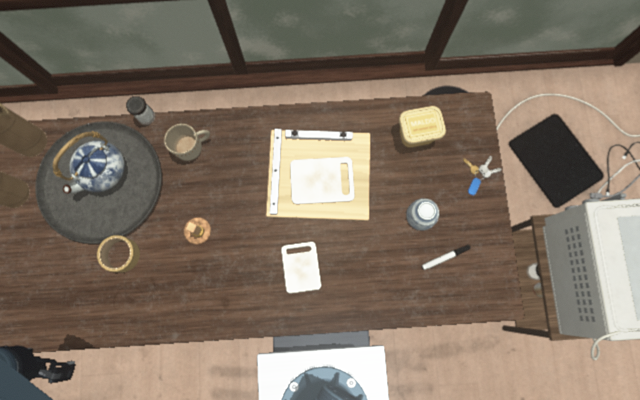

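View pics/side.png

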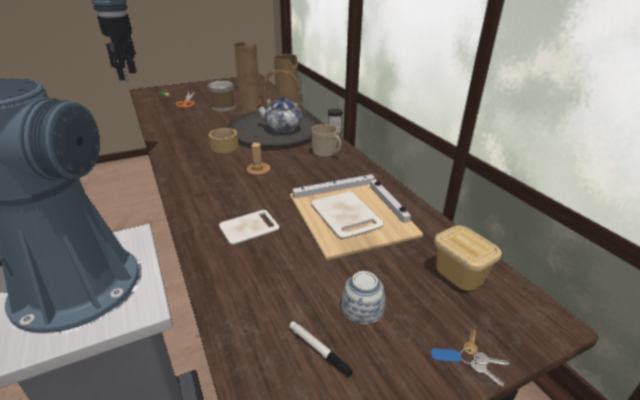

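Top view: the tool on its cork pad is at (198,230), and the dark shaker at (140,105) is not a candidate. There are two boards: the larger is on the jig at (322,180) and the smaller is a decoy at (300,267). The cup is at (424,213), the tub at (422,127) and the mug at (185,142). In the side view the tool is at (257,160) and the board at (347,213). I choose the tool at (198,230) and the board on the jig, and check both in one close crop.

Run:
```python
from h import *
a=load('top');b=load('side')
c1=cv2.resize(a['img'][120:228,258:378],None,fx=4,fy=4,interpolation=cv2.INTER_CUBIC)
c2=cv2.resize(a['img'][208:252,176:220],None,fx=6.5,fy=6.5,interpolation=cv2.INTER_CUBIC)
c3=cv2.resize(b['img'][138:178,235:280],(300,267),interpolation=cv2.INTER_CUBIC)
o=np.zeros((560,800,3),np.uint8);o[:432,:480]=c1;o[:286,490:776]=c2;o[290:557,490:790]=c3
cv2.imwrite('pics/c1.png',o)
for f,n in((a,'top'),(b,'side')):
    P=cloud(f); ok=f['z_map']>0
    x,y,z=P[...,0],P[...,1],P[...,2]
    m=ok&(abs(x-at_z(a,198,230,0)[0])<.08)&(abs(y-at_z(a,198,230,0)[1])<.08)
    print(n,at_z(a,198,230,0.08),'table z',np.median(z[ok&(abs(z)<.03)&(x>.1)&(x<.3)]))
    for lo,hi in((.003,.012),(.03,.07),(.072,.09)):
        k=m&(z>lo)&(z<hi); print(lo,k.sum(),P[k].mean(0).round(4) if k.any() else '',P[k].min(0).round(3),P[k].max(0).round(3)) if k.any() else None
    # bed/board heights
    w=at_z(a,322,180,.02); k=ok&(abs(x-w[0])<.03)&(abs(y-w[1])<.03); print('board z',np.median(z[k]))
# board white mask corners in top
hsv=cv2.cvtColor(a['img'],cv2.COLOR_BGR2HSV); m=((hsv[...,1]<70)&(hsv[...,2]>170)).astype(np.uint8)
n,l,s,c=cv2.connectedComponentsWithStats(m)
for i in range(1,n):
    if s[i,4]>80 and 250<c[i,0]<380 and 110<c[i,1]<310:
        cnt=cv2.findContours((l==i).astype(np.uint8),0,2)[0][0][:,0]
        zz=.032 if s[i,4]<1000 else .023
        W=at_z(a,cnt[:,0],cnt[:,1],zz)[:,:2]
        r=cv2.minAreaRect((W*1000).astype(np.float32)); print(s[i],c[i].round(1),r, cv2.boxPoints(r).round(0).tolist())
```

```text
top [0.45880104 0.28245148 0.08      ] table z 0.0009127106655321192
0.003 866 [0.471  0.3014 0.005 ] [0.392 0.223 0.003] [0.552 0.382 0.012]
0.03 39 [0.4625 0.2906 0.0535] [0.454 0.284 0.034] [0.473 0.311 0.068]
0.072 86 [0.4666 0.2975 0.0844] [0.454 0.285 0.074] [0.48  0.312 0.09 ]
board z 0.02187340108122645
side [0.45880104 0.28245148 0.08      ] table z 3.313816041888579e-05
0.003 111 [0.4648 0.292  0.0048] [0.434 0.264 0.003] [0.501 0.331 0.011]
0.03 105 [0.464  0.2882 0.0511] [0.453 0.281 0.03 ] [0.481 0.302 0.07 ]
0.072 50 [0.4643 0.2902 0.0795] [0.454 0.28  0.072] [0.48  0.302 0.085]
board z 0.0201537400896119
[ 267  129  102   90 7181] [317.2 175.8] ((600.5700073242188, -25.0450439453125), (261.453857421875, 236.54193115234375), 84.13932037353516) [[470.0, -143.0], [705.0, -167.0], [732.0, 93.0], [496.0, 117.0]]
[296 130  47   9 314] [318.7 134.1] ((704.8408203125, -33.01328659057617), (123.11285400390625, 20.053752899169922), 84.29529571533203) [[689.0, -93.0], [709.0, -95.0], [721.0, 27.0], [701.0, 29.0]]
[ 281  242   40   51 1574] [300.8 268.5] ((356.3351745605469, 36.56610870361328), (122.24430084228516, 90.03014373779297), 4.0798749923706055) [[292.0, 77.0], [299.0, -13.0], [421.0, -4.0], [414.0, 86.0]]
```

View pics/c1.png

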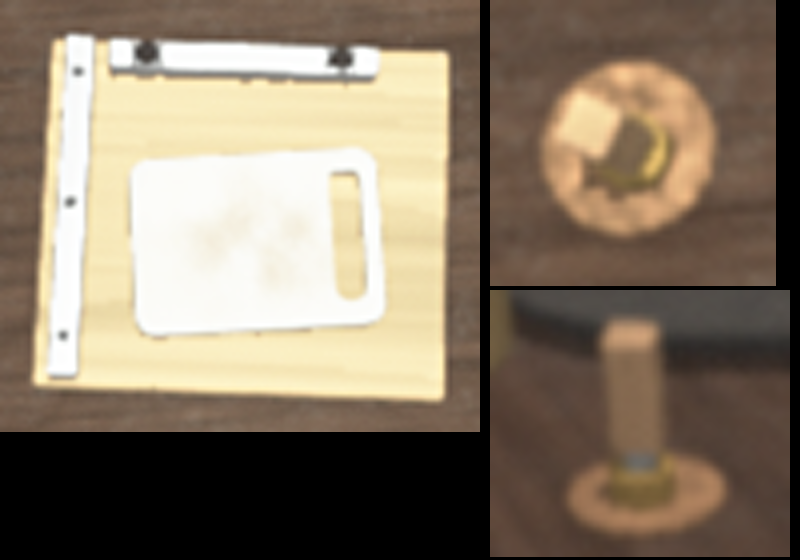

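The crop confirms both choices. The tool's handle top is at crop (588,124), on the pad centred at (629,148). The board is at crop (133–384, 150–333), with its grip slot on the right. The fence inner edge runs from (93,37) to (77,376) and the stop's inner edge lies along crop row ~70.

Run:
```python
from h import *
a=load('top');b=load('side')
j=lambda L,z:at_z(a,258+np.array(L,float)[:,0]/4-.4,120+np.array(L,float)[:,1]/4-.4,z)[:,:2]
ang=lambda p,q:np.arctan2(*(q-p)[::-1])
bd=j([(133,160),(375,150),(384,322),(137,333)],.023)
print('board corners FL FR NR NL',bd.round(3).tolist(),'sizes',np.linalg.norm(bd-np.roll(bd,-1,0),axis=1).round(3))
print('board yaw',ang(bd[1],bd[0])-np.pi/2,ang(bd[3],bd[0]),ang(bd[2],bd[1]),ang(bd[2],bd[3])-np.pi/2,bd.mean(0))
fe=j([(77,376),(93,37)],.032);print('fence',fe,ang(fe[0],fe[1]))
st=j([(377,73),(110,67)],.032);print('stop',st,ang(st[0],st[1])-np.pi/2)
bed=j([(52,40),(449,52),(444,400),(34,384)],.012);print('bed',bed.round(3).tolist(),bed.mean(0),ang(bed[1],bed[0])-np.pi/2,ang(bed[3],bed[0]),ang(bed[2],bed[1]))
c=lambda L,z:at_z(a,176+(np.array(L,float)[:,0]-490)/6.5-.4,208+np.array(L,float)[:,1]/6.5-.4,z)[:,:2]
sq=c([(575,92),(622,110),(602,158),(555,143)],.085);print('handle',sq.round(3).tolist(),sq.mean(0),[ang(sq[i],sq[(i+1)%4]) for i in range(4)])
print('pad',c([(629,148)],.005))
s=lambda L,z:at_z(b,235+(np.array(L,float)[:,0]-490)/6.667-.4,138+(np.array(L,float)[:,1]-290)/6.667-.4,z)[:,:2]
print('side: top',s([(632,333)],.085),'pad',s([(646,493)],.005))
o=env.observe();print(o['tcp_pos'],o['tool_rot'])
```

```text
board corners FL FR NR NL [[0.642, 0.047], [0.638, -0.115], [0.521, -0.112], [0.524, 0.05]] sizes [0.162 0.117 0.162 0.118]
board yaw -0.022353195028577133 -0.030022982074919054 -0.02775991511674327 -0.019466050612131358 [ 0.58099067 -0.03248282]
fence [[0.49617366 0.08988914]
 [0.72629531 0.06847851]] -0.0927734209495304
stop [[ 0.68852896 -0.11966265]
 [ 0.70441876  0.05814273]] -0.08912948907308516
bed [[0.733, 0.098], [0.707, -0.171], [0.468, -0.148], [0.496, 0.12]] [ 0.6013056  -0.02537395] -0.09741265110410846 -0.09329610761224225 -0.09950243365147664
handle [[0.48, 0.304], [0.472, 0.286], [0.454, 0.294], [0.461, 0.312]] [0.46676198 0.29896869] [np.float64(-1.9975055106516069), np.float64(2.7313049714609425), np.float64(1.200563663861033), np.float64(-0.38547612465386905)]
pad [[0.4700684  0.30348557]]
side: top [[0.46719926 0.29512453]] pad [[0.46833042 0.29927985]]
[0.18917885 0.54246721 0.23047145] [-3.14005636e+00 -3.61154653e-04  2.80583169e+00]
```

Request:
{"method": "jog_arm", "body": {
  "xyz": [
    [0,0,0],
    [-38.5,-13.2,0],
    [-38.5,-13.2,0],
    [-38.5,-13.2,0],
    [-38.5,-13.2,0],
    [-38.5,-13.2,0],
    [-38.5,-13.2,0],
    [-38.5,-13.2,0],
    [-38.5,-13.2,0],
    [-38.5,-13.2,0]
  ],
  "turn": [0.06,0,0,0,0,0,0,0,0,0],
  "hand": [1,1,1,1,1,1,1,1,1,1]
}}

```text
time_s: 0.93
tcp_pos: [0.4643, 0.298, 0.231]
tool_rot: [-3.141, -0.0, 2.746]
contact_force: [2.2, 1.1, 0.2]
opening: 0.0854
grip_force: 0.0
```

Request:
{"method": "jog_arm", "body": {
  "xyz": [
    [0,0,0],
    [0,0,0],
    [0,0,0]
  ],
  "turn": [0,0,0],
  "hand": [1,1,1]
}}

```text
time_s: 1.18
tcp_pos: [0.4629, 0.2996, 0.2307]
tool_rot: [-3.141, -0.001, 2.745]
contact_force: [0.3, 0.7, -0.0]
opening: 0.0853
grip_force: 0.0
```

Request:
{"method": "jog_arm", "body": {
  "xyz": [
    [-4.8,-0.8,30],
    [0,0,30],
    [0,0,30],
    [0,0,30],
    [0,0,0],
    [0,0,0]
  ],
  "turn": [0,0,0,0,0,0],
  "hand": [1,1,1,1,1,1]
}}

```text
time_s: 1.68
tcp_pos: [0.4651, 0.2977, 0.11]
tool_rot: [-3.139, -0.003, 2.748]
contact_force: [-0.1, 0.5, 1.0]
opening: 0.0851
grip_force: 0.0
```

Run:
```python
from h import *
b=grab('side'); o=env.observe(); print(o['tcp_pos'])
p=proj(b,np.array([o['tcp_pos'],[*o['tcp_pos'][:2],.085],[*o['tcp_pos'][:2],.005]]));print(p)
cv2.imwrite('pics/s2.png',cv2.resize(b['img'][90:190,200:320],None,fx=5,fy=5,interpolation=cv2.INTER_CUBIC))
```

```text
[0.46690688 0.29818669 0.11204991]
[[254.67274788 134.88890144]
 [255.45825195 143.65510069]
 [257.6592568  168.30549921]]
```

View pics/s2.png

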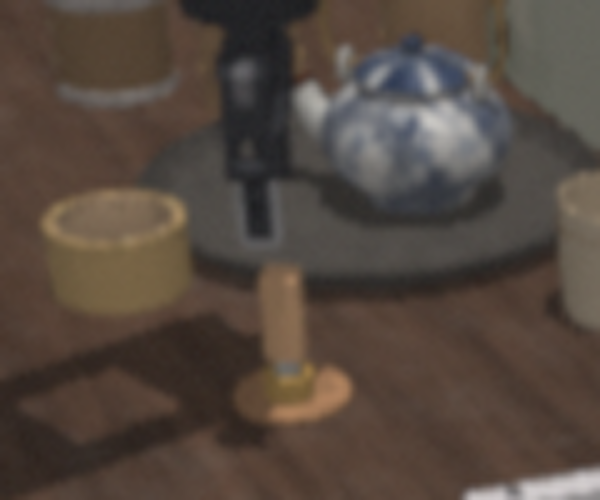

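The fingers sit just above the handle, whose top is at crop (281,270), about 1 px right of the prediction. I'll shift 1.5 mm in +x, descend and grip.

Request:
{"method": "jog_arm", "body": {
  "xyz": [
    [-1.5,0,20],
    [0,0,20],
    [0,0,15],
    [0,0,8],
    [0,0,0],
    [0,0,0]
  ],
  "turn": [0,0,0,0,0,0],
  "hand": [1,1,1,1,1,1]
}}

```text
time_s: 2.23
tcp_pos: [0.4698, 0.2972, 0.0499]
tool_rot: [3.14, 0.002, 2.746]
contact_force: [0.2, -0.4, -0.2]
opening: 0.0853
grip_force: 0.0
```

Request:
{"method": "jog_arm", "body": {
  "xyz": [
    [0,0,0],
    [0,0,0],
    [0,0,0],
    [0,0,0],
    [0,0,0],
    [0,0,0],
    [0,0,0],
    [0,0,0],
    [0,0,0],
    [0,0,0]
  ],
  "turn": [0,0,0,0,0,0,0,0,0,0],
  "hand": [0,0,0,0,0,0,0,0,0,0]
}}

```text
time_s: 3.07
tcp_pos: [0.4692, 0.2966, 0.0487]
tool_rot: [3.141, 0.001, 2.746]
contact_force: [-1.3, -0.7, 4.6]
opening: 0.0214
grip_force: 59.3
```

Request:
{"method": "jog_arm", "body": {
  "xyz": [
    [0,0,-10],
    [0,0,-20],
    [0,0,-20],
    [0,0,-20],
    [0,0,0],
    [0,0,0],
    [0,0,0]
  ],
  "turn": [0,0,0,0,-0.101,-0.101,-0.101],
  "hand": [0,0,0,0,0,0,0]
}}

```text
time_s: 3.65
tcp_pos: [0.4687, 0.2966, 0.1188]
tool_rot: [3.141, 0.0, 3.054]
contact_force: [-0.9, -0.6, -1.1]
opening: 0.0214
grip_force: 59.1
```

Request:
{"method": "jog_arm", "body": {
  "xyz": [
    [-5.6,-34.3,0],
    [-5.6,-34.3,0],
    [-5.6,-34.3,0],
    [-5.6,-34.3,0],
    [-5.6,-34.3,0],
    [-5.6,-34.3,0],
    [-5.6,-34.3,0],
    [-5.6,-34.3,0],
    [-5.6,-34.3,0],
    [0,0,0]
  ],
  "turn": [0,0,0,0,0,0,0,0,0,0],
  "hand": [0,0,0,0,0,0,0,0,0,0]
}}

```text
time_s: 4.48
tcp_pos: [0.4911, -0.0209, 0.1188]
tool_rot: [-3.139, 0.001, 3.044]
contact_force: [0.7, -0.4, -0.6]
opening: 0.0214
grip_force: 59.9
```

```bash
cat >> h.py <<'E'
J0=np.array([.6013,-.0254]); th=-.093; JR=np.array([[np.cos(th),np.sin(th)],[-np.sin(th),np.cos(th)]])
def jig(p): return JR@(np.asarray(p)[:2]-J0)
def st():
    o=env.observe(); print('jig mm',(jig(o['tcp_pos'])*1e3).round(1),'z',round(o['tcp_pos'][2]*1e3,1),'F jig',(JR@o['contact_force'][:2]).round(1),o['contact_force'][2].round(1),'rot',np.round(o['tool_rot'],3),'t',o['time_s'].round(2),'w',np.round(o['tcp_pos'],4)); return o
E
python3 -c "
from h import *
b=grab('side');o=st()
cv2.imwrite('pics/s3.png',cv2.resize(b['img'][110:270,200:430],None,fx=3.4,fy=3.4,interpolation=cv2.INTER_CUBIC))
h=o['tcp_pos'].copy();print(proj(b,np.array([h-[0,0,.0437]])))
"
```

```text
Traceback (most recent call last):
  File "h.py", line 24, in st
    o=env.observe(); print('jig mm',(jig(o['tcp_pos'])*1e3).round(1),'z',round(o['tcp_pos'][2]*1e3,1),'F jig',(JR@o['contact_force'][:2]).round(1),o['contact_force'][2].round(1),'rot',np.round(o['tool_rot'],3),'t',o['time_s'].round(2),'w',np.round(o['tcp_pos'],4)); return o
                                                                                                                                                                                                                      ^^^^^^^^^^^^^^^^^
AttributeError: 'float' object has no attribute 'round'
```

```bash
sed -i "s/o\['time_s'\].round(2)/o['time_s']/" h.py
python3 -c "
from h import *
b=grab('side');o=st()
cv2.imwrite('pics/s3.png',cv2.resize(b['img'][110:270,200:430],None,fx=3.4,fy=3.4,interpolation=cv2.INTER_CUBIC))
h=o['tcp_pos'].copy();print((proj(b,np.array([h-[0,0,.0437]]))-[200,110])*3.4)
"
```

```text
jig mm [-111.4   -1.5] z 118.3 F jig [ 0.9 -0.2] -1.2 rot [ 3.141 -0.     3.045] t 4.5833 w [ 0.4902 -0.0166  0.1183]
[[371.00426825 301.01177574]]
```

View pics/s3.png

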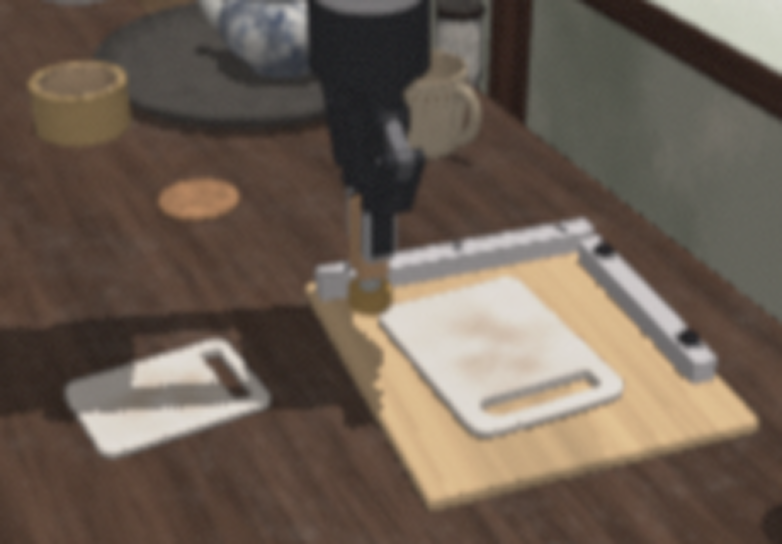

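The tool hangs upright, with its foot at crop (371,297), just short of the board's near edge. Next I lower it behind that edge and push towards the stop.

Request:
{"method": "jog_arm", "body": {
  "xyz": [
    [0,0,20],
    [0,0,20],
    [0,0,12],
    [0,0,6],
    [0,0,2],
    [0,0,0],
    [-4,0,0],
    [-4,0,0],
    [-3,0,0],
    [-3,0,0]
  ],
  "turn": [0,0,0,0,0,0,0,0,0,0],
  "hand": [0,0,0,0,0,0,0,0,0,0]
}}

```text
time_s: 5.42
tcp_pos: [0.5055, -0.017, 0.059]
tool_rot: [-3.141, 0.002, 3.049]
contact_force: [0.2, 0.5, -1.7]
opening: 0.0215
grip_force: 59.9
```

Request:
{"method": "jog_arm", "body": {
  "xyz": [
    [-3,0,0],
    [-3,0,0],
    [-3,0,0],
    [-3,0,0],
    [-3,0,0],
    [-3,0,0],
    [-3,0,0],
    [-3,0,0],
    [-3,0,0],
    [0,0,0]
  ],
  "turn": [0,0,0,0,0,0,0,0,0,0],
  "hand": [0,0,0,0,0,0,0,0,0,0]
}}

```text
time_s: 6.25
tcp_pos: [0.5321, -0.0195, 0.0584]
tool_rot: [-3.141, 0.001, 3.049]
contact_force: [-0.0, 0.1, -1.6]
opening: 0.0214
grip_force: 59.9
```

```bash
python3 -c "
from h import *
st()"
```

```text
jig mm [-69.5  -0.6] z 58.4 F jig [-0.   0.1] -1.6 rot [-3.141e+00  1.000e-03  3.049e+00] t 6.25 w [ 0.5321 -0.0195  0.0584]
```

Request:
{"method": "jog_arm", "body": {
  "xyz": [
    [-3,0,0],
    [-3,0,0],
    [-3,0,0],
    [-3,0,0],
    [-3,0,0],
    [-3,0,0],
    [-2,0,0]
  ],
  "turn": [0,0,0,0,0,0,0],
  "hand": [0,0,0,0,0,0,0]
}}

```text
time_s: 6.83
tcp_pos: [0.5516, -0.0212, 0.0583]
tool_rot: [-3.142, 0.0, 3.049]
contact_force: [-1.4, 0.4, -2.5]
opening: 0.0214
grip_force: 59.9
```

```bash
python3 -c "
from h import *
st();a=grab('top');b=grab('side')
o=np.zeros((432,800,3),np.uint8);o[:,:400]=cv2.resize(a['img'][120:228,268:368],None,fx=4,fy=4,interpolation=cv2.INTER_CUBIC)
o[:,400:]=cv2.resize(b['img'][160:268,300:400],None,fx=4,fy=4,interpolation=cv2.INTER_CUBIC)
cv2.imwrite('pics/t4.png',o)
"
```

```text
jig mm [-49.8  -0.5] z 58.3 F jig [-1.5  0.3] -2.5 rot [-3.142  0.     3.049] t 6.8333 w [ 0.5516 -0.0212  0.0583]
```

View pics/t4.png

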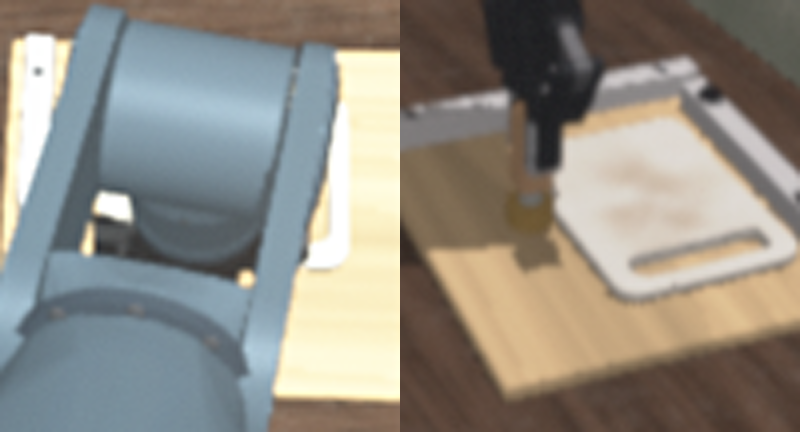

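The side half shows the foot at (530,215) pushing the near edge, with a narrow gap left to the stop. The top view is blocked by the arm. I'll continue at 1 mm per row.

Request:
{"method": "jog_arm", "body": {
  "xyz": [
    [-1.5,0,0],
    [-1.5,0,0],
    [-1.5,0,0],
    [-1,0,0]
  ],
  "turn": [0,0,0,0],
  "hand": [0,0,0,0]
}}

```text
time_s: 7.27
tcp_pos: [0.5568, -0.0217, 0.0583]
tool_rot: [3.142, -0.0, 3.049]
contact_force: [-1.2, -0.6, -1.2]
opening: 0.0212
grip_force: 59.9
```

Request:
{"method": "jog_arm", "body": {
  "xyz": [
    [-1,0,0],
    [-1,0,0]
  ],
  "turn": [0,0],
  "hand": [0,0]
}}

```text
time_s: 7.43
tcp_pos: [0.5587, -0.0218, 0.0583]
tool_rot: [3.142, -0.0, 3.049]
contact_force: [-1.0, -0.2, -1.1]
opening: 0.021
grip_force: 59.9
```

```bash
python3 -c "
from h import *
st();b=grab('side')
j=lambda L,z,f:np.array([jig(p) for p in at_z(f,np.array(L)[:,0],np.array(L)[:,1],z)])*1e3
hsv=cv2.cvtColor(b['img'],cv2.COLOR_BGR2HSV)
cv2.imwrite('pics/s5.png',cv2.resize(b['img'][165:245,290:420],None,fx=6,fy=6,interpolation=cv2.INTER_CUBIC))
"
```

```text
jig mm [-42.7  -0.4] z 58.3 F jig [-1.  -0.3] -1.1 rot [ 3.142 -0.     3.049] t 7.4333 w [ 0.5587 -0.0218  0.0583]
```

View pics/s5.png

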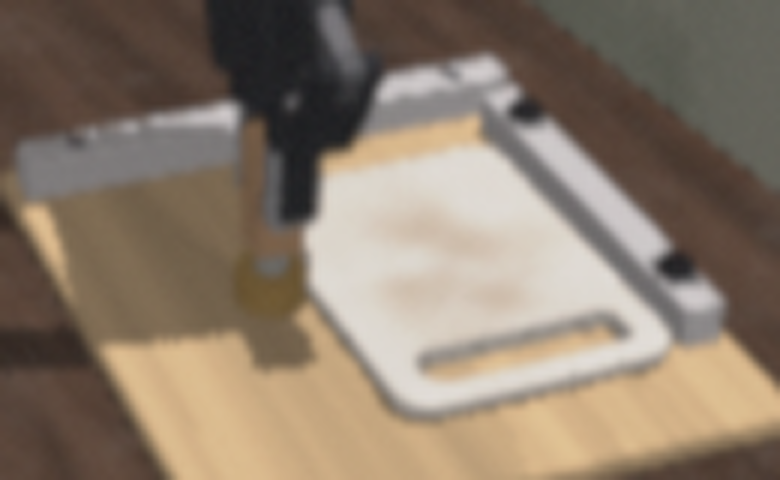

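The board's far edge is almost on the stop and nearly parallel to it. About 30 mm remains to the fence. I'll feel for contact.

Request:
{"method": "jog_arm", "body": {
  "xyz": [
    [-1,0,0],
    [-1,0,0]
  ],
  "turn": [0,0],
  "hand": [0,0]
}}

```text
time_s: 7.65
tcp_pos: [0.5606, -0.022, 0.0583]
tool_rot: [3.142, -0.0, 3.049]
contact_force: [-1.2, 0.7, -1.4]
opening: 0.0211
grip_force: 59.9
```

Request:
{"method": "jog_arm", "body": {
  "xyz": [
    [-0.5,0,0],
    [-0.5,0,0]
  ],
  "turn": [0,0],
  "hand": [0,0]
}}

```text
time_s: 7.82
tcp_pos: [0.5617, -0.0222, 0.0583]
tool_rot: [3.142, -0.0, 3.049]
contact_force: [-0.7, -0.2, -1.7]
opening: 0.0209
grip_force: 59.9
```

Request:
{"method": "jog_arm", "body": {
  "xyz": [
    [-0.5,0,0]
  ],
  "turn": [0],
  "hand": [0]
}}

```text
time_s: 7.9
tcp_pos: [0.5622, -0.0222, 0.0583]
tool_rot: [-3.142, -0.0, 3.049]
contact_force: [-1.2, -0.4, -0.3]
opening: 0.0212
grip_force: 59.9
```

Request:
{"method": "jog_arm", "body": {
  "xyz": [
    [-0.5,0,0],
    [-0.5,0,0]
  ],
  "turn": [0,0],
  "hand": [0,0]
}}

```text
time_s: 8.07
tcp_pos: [0.5632, -0.0223, 0.0583]
tool_rot: [3.142, -0.0, 3.049]
contact_force: [-1.2, 0.6, -1.1]
opening: 0.0212
grip_force: 59.9
```

Request:
{"method": "jog_arm", "body": {
  "xyz": [
    [-0.5,0,0],
    [-0.5,0,0]
  ],
  "turn": [0,0],
  "hand": [0,0]
}}

```text
time_s: 8.23
tcp_pos: [0.5638, -0.0223, 0.0582]
tool_rot: [3.141, -0.001, 3.049]
contact_force: [-3.1, 0.6, 0.1]
opening: 0.0212
grip_force: 60.1
```

Request:
{"method": "jog_arm", "body": {
  "xyz": [
    [-0.5,0,0]
  ],
  "turn": [0],
  "hand": [0]
}}

```text
time_s: 8.32
tcp_pos: [0.5641, -0.0222, 0.0581]
tool_rot: [3.141, -0.001, 3.049]
contact_force: [-3.5, 1.4, 1.2]
opening: 0.0216
grip_force: 60.1
```

Request:
{"method": "jog_arm", "body": {
  "xyz": [
    [-0.5,0,0],
    [-0.5,0,0]
  ],
  "turn": [0,0],
  "hand": [0,0]
}}

```text
time_s: 8.48
tcp_pos: [0.5646, -0.0222, 0.0579]
tool_rot: [3.141, -0.003, 3.049]
contact_force: [-6.5, 2.3, 1.6]
opening: 0.0212
grip_force: 60.3
```

Request:
{"method": "jog_arm", "body": {
  "xyz": [
    [-0.5,0,0],
    [0,0,0],
    [0,0,0]
  ],
  "turn": [0,0,0],
  "hand": [0,0,0]
}}

```text
time_s: 8.73
tcp_pos: [0.5646, -0.0221, 0.0578]
tool_rot: [3.141, -0.004, 3.049]
contact_force: [-6.9, 0.3, 1.3]
opening: 0.0212
grip_force: 60.4
```

```bash
python3 -c "
from h import *
st()"
```

```text
jig mm [-36.8  -0.2] z 57.8 F jig [-6.9 -0.3] 1.3 rot [ 3.141 -0.004  3.049] t 8.7333 w [ 0.5646 -0.0221  0.0578]
```

Request:
{"method": "jog_arm", "body": {
  "xyz": [
    [10,0,0],
    [10,0,0],
    [0,0,-22],
    [0,0,-23],
    [-18.8,-24,0],
    [-18.8,-24,0],
    [-18.8,-24,0],
    [-18.8,-24,0],
    [-18.8,-24,0],
    [0,0,0]
  ],
  "turn": [0,0,0,0,0,0,0,0,0,0],
  "hand": [0,0,0,0,0,0,0,0,0,0]
}}

```text
time_s: 9.57
tcp_pos: [0.6322, -0.1548, 0.1043]
tool_rot: [-3.138, 0.006, 3.045]
contact_force: [-0.2, -0.4, -0.6]
opening: 0.021
grip_force: 60.0
```

```bash
python3 -c "
from h import *
st();o=st();b=grab('side')
cv2.imwrite('pics/s6.png',cv2.resize(b['img'][150:250,290:420],None,fx=6,fy=6,interpolation=cv2.INTER_CUBIC))
J=lambda X,Y,z:[*(JR.T@np.array([X,Y])+J0),z]
print(((proj(b,np.array([J(.037,-.0915,.023),J(.037,-.119,.014),J(-.023,-.0915,.023),J(.097,-.0915,.023)]))-[290,150])*6).round())
"
```

```text
jig mm [  42.8 -126. ] z 104.3 F jig [-0.2 -0.5] -0.6 rot [-3.138  0.006  3.045] t 9.5667 w [ 0.6322 -0.1548  0.1043]
jig mm [  42.8 -126. ] z 104.3 F jig [-0.2 -0.5] -0.6 rot [-3.138  0.006  3.045] t 9.5667 w [ 0.6322 -0.1548  0.1043]
[[558. 450.]
 [591. 510.]
 [417. 483.]
 [694. 419.]]
```

View pics/s6.png

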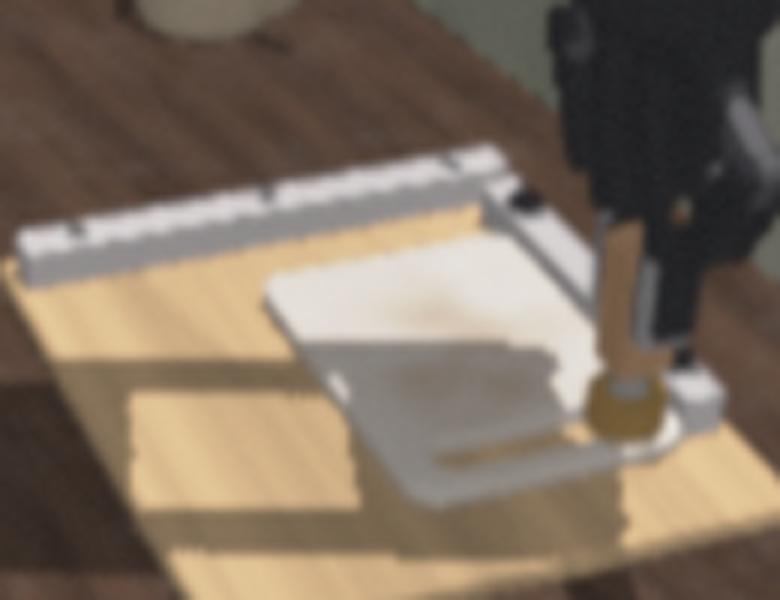

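The board looks flush on the stop. Its right edge runs from (430,503) to (675,435), and about 25 mm is left to the fence. I'll lower beside the right edge and push left.

Request:
{"method": "jog_arm", "body": {
  "xyz": [
    [0,0,15],
    [0,0,15],
    [0,0,10],
    [0,0,5],
    [0,0,0]
  ],
  "turn": [0,0,0,0,0],
  "hand": [0,0,0,0,0]
}}

```text
time_s: 10.03
tcp_pos: [0.6277, -0.1479, 0.0568]
tool_rot: [3.141, -0.002, 3.049]
contact_force: [0.4, 1.0, -2.2]
opening: 0.0212
grip_force: 60.1
```

Request:
{"method": "jog_arm", "body": {
  "xyz": [
    [0,2,0],
    [0,2,0],
    [0,2,0],
    [0,2,0],
    [0,2,0],
    [0,2,0],
    [0,2,0],
    [0,2,0],
    [0,2,0],
    [0,2,0]
  ],
  "turn": [0,0,0,0,0,0,0,0,0,0],
  "hand": [0,0,0,0,0,0,0,0,0,0]
}}

```text
time_s: 10.87
tcp_pos: [0.6306, -0.1289, 0.0583]
tool_rot: [-3.141, 0.0, 3.049]
contact_force: [0.7, -1.3, -1.6]
opening: 0.0213
grip_force: 60.2
```

```bash
python3 -c "
from h import *
st()"
```

```text
jig mm [  38.8 -100.3] z 58.3 F jig [ 0.8 -1.2] -1.6 rot [-3.141  0.     3.049] t 10.8667 w [ 0.6306 -0.1289  0.0583]
```

Request:
{"method": "jog_arm", "body": {
  "xyz": [
    [0,2,0],
    [0,2,0],
    [0,2,0],
    [0,2,0],
    [0,2,0],
    [0,2,0],
    [0,2,0],
    [0,2,0],
    [0,2,0],
    [0,2,0]
  ],
  "turn": [0,0,0,0,0,0,0,0,0,0],
  "hand": [0,0,0,0,0,0,0,0,0,0]
}}

```text
time_s: 11.7
tcp_pos: [0.6324, -0.1089, 0.0583]
tool_rot: [3.142, -0.0, 3.049]
contact_force: [-0.4, -1.3, -0.8]
opening: 0.0212
grip_force: 60.2
```

Request:
{"method": "jog_arm", "body": {
  "xyz": [
    [0,1,0],
    [0,1,0]
  ],
  "turn": [0,0],
  "hand": [0,0]
}}

```text
time_s: 11.87
tcp_pos: [0.6326, -0.1069, 0.0583]
tool_rot: [-3.142, -0.0, 3.049]
contact_force: [-0.6, -1.2, -1.3]
opening: 0.0211
grip_force: 60.2
```

Request:
{"method": "jog_arm", "body": {
  "xyz": [
    [0,0.5,0],
    [0,0.5,0]
  ],
  "turn": [0,0],
  "hand": [0,0]
}}

```text
time_s: 12.03
tcp_pos: [0.6327, -0.1061, 0.0583]
tool_rot: [-3.142, 0.0, 3.049]
contact_force: [-0.2, -1.7, -1.3]
opening: 0.0212
grip_force: 60.2
```

Request:
{"method": "jog_arm", "body": {
  "xyz": [
    [0,0.5,0],
    [0,0.5,0]
  ],
  "turn": [0,0],
  "hand": [0,0]
}}

```text
time_s: 12.2
tcp_pos: [0.6328, -0.1051, 0.0583]
tool_rot: [-3.142, -0.0, 3.049]
contact_force: [-0.6, -2.3, -1.6]
opening: 0.021
grip_force: 60.2
```

Request:
{"method": "jog_arm", "body": {
  "xyz": [
    [0,0.5,0],
    [0,0.5,0]
  ],
  "turn": [0,0],
  "hand": [0,0]
}}

```text
time_s: 12.37
tcp_pos: [0.6328, -0.1043, 0.0583]
tool_rot: [-3.141, -0.0, 3.049]
contact_force: [-0.6, -3.0, -1.9]
opening: 0.0214
grip_force: 60.1
```

Request:
{"method": "jog_arm", "body": {
  "xyz": [
    [0,0.5,0],
    [0,0.5,0]
  ],
  "turn": [0,0],
  "hand": [0,0]
}}

```text
time_s: 12.53
tcp_pos: [0.6328, -0.104, 0.0583]
tool_rot: [-3.14, -0.0, 3.049]
contact_force: [-1.2, -6.1, -1.5]
opening: 0.021
grip_force: 60.1
```

Request:
{"method": "jog_arm", "body": {
  "xyz": [
    [0,0.5,0],
    [0,0.5,0]
  ],
  "turn": [0,0],
  "hand": [0,0]
}}

```text
time_s: 12.7
tcp_pos: [0.6328, -0.1038, 0.0584]
tool_rot: [-3.139, -0.0, 3.049]
contact_force: [-1.8, -9.1, -1.5]
opening: 0.0213
grip_force: 60.0
```

Request:
{"method": "jog_arm", "body": {
  "xyz": [
    [0,-7,0],
    [0,-8,0],
    [0,0,-22],
    [0,0,-23],
    [19.6,22.4,0],
    [19.6,22.4,0],
    [19.6,22.4,0],
    [19.6,22.4,0],
    [19.6,22.4,0],
    [0,0,0]
  ],
  "turn": [0,0,0,0,0,0,0,0,0,0],
  "hand": [0,0,0,0,0,0,0,0,0,0]
}}

```text
time_s: 13.53
tcp_pos: [0.5405, 0.0078, 0.1023]
tool_rot: [3.139, -0.005, 3.051]
contact_force: [0.7, -0.7, -3.1]
opening: 0.0217
grip_force: 60.1
```

```bash
python3 -c "
from h import *
b=grab('side');st()
cv2.imwrite('pics/s7.png',cv2.resize(b['img'][160:240,295:410],None,fx=6.9,fy=6.9,interpolation=cv2.INTER_CUBIC))
"
```

```text
jig mm [-61.4  25.6] z 102.9 F jig [-0.2 -1.6] -1.0 rot [ 3.140e+00 -2.000e-03  3.051e+00] t 13.5833 w [0.5426 0.0058 0.1029]
```

View pics/s7.png

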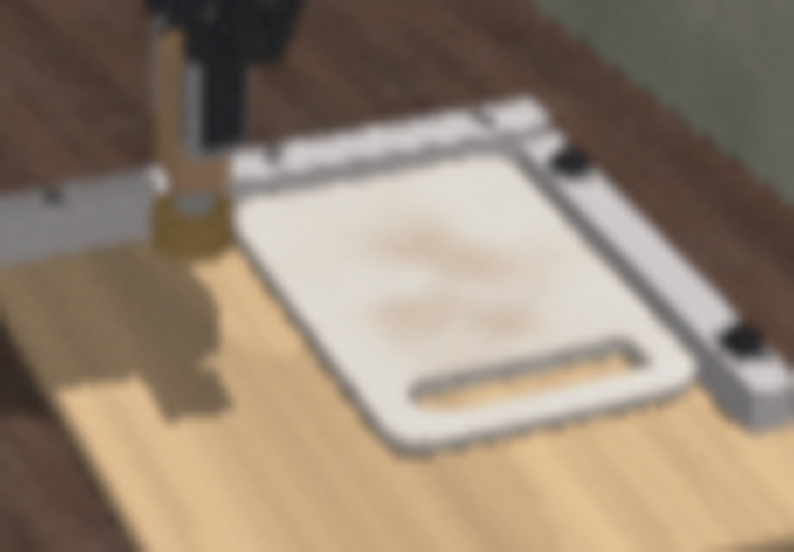

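The board lies against both bars, with its fence side along (240,195)–(510,150) and its stop side along (520,150)–(695,355). One more gentle nudge towards the stop will seat it.

Request:
{"method": "jog_arm", "body": {
  "xyz": [
    [0,0,15],
    [0,0,15],
    [0,0,10],
    [0,0,4.5],
    [-4,0,0],
    [-4,0,0],
    [-4,0,0],
    [-3,0,0],
    [-3,0,0],
    [-1,0,0]
  ],
  "turn": [0,0,0,0,0,0,0,0,0,0],
  "hand": [0,0,0,0,0,0,0,0,0,0]
}}

```text
time_s: 14.42
tcp_pos: [0.5644, 0.0016, 0.0594]
tool_rot: [-3.141, 0.001, 3.049]
contact_force: [0.7, 0.1, -0.6]
opening: 0.0217
grip_force: 60.1
```

Request:
{"method": "jog_arm", "body": {
  "xyz": [
    [-0.8,0,0],
    [-0.7,0,0]
  ],
  "turn": [0,0],
  "hand": [0,0]
}}

```text
time_s: 14.58
tcp_pos: [0.5649, 0.0017, 0.0589]
tool_rot: [3.142, -0.0, 3.049]
contact_force: [0.2, -0.9, -2.1]
opening: 0.0214
grip_force: 60.1
```

Request:
{"method": "jog_arm", "body": {
  "xyz": [
    [-0.5,0,0],
    [-0.5,0,0]
  ],
  "turn": [0,0],
  "hand": [0,0]
}}

```text
time_s: 14.75
tcp_pos: [0.5654, 0.0017, 0.0587]
tool_rot: [3.142, -0.001, 3.049]
contact_force: [-2.3, 0.0, -1.2]
opening: 0.0215
grip_force: 60.1
```

```bash
python3 -c "
from h import *
st()"
```

```text
jig mm [-38.2  23.6] z 58.7 F jig [-2.3 -0.2] -1.2 rot [ 3.142e+00 -1.000e-03  3.049e+00] t 14.75 w [0.5654 0.0017 0.0587]
```

Request:
{"method": "jog_arm", "body": {
  "xyz": [
    [-0.5,0,0],
    [-0.5,0,0],
    [-0.5,0,0]
  ],
  "turn": [0,0,0],
  "hand": [0,0,0]
}}

```text
time_s: 15.0
tcp_pos: [0.5668, 0.0016, 0.0586]
tool_rot: [3.142, -0.001, 3.049]
contact_force: [-2.8, -0.2, -0.7]
opening: 0.0213
grip_force: 60.3
```

Request:
{"method": "jog_arm", "body": {
  "xyz": [
    [-0.5,0,0],
    [-0.3,0,0],
    [0,0,0]
  ],
  "turn": [0,0,0],
  "hand": [0,0,0]
}}

```text
time_s: 15.25
tcp_pos: [0.5669, 0.0016, 0.0584]
tool_rot: [3.142, -0.003, 3.049]
contact_force: [-5.3, 1.0, 0.8]
opening: 0.0215
grip_force: 60.5
```

```bash
python3 -c "
from h import *
st()"
```

```text
jig mm [-36.7  23.7] z 58.4 F jig [-5.4  0.5] 0.8 rot [ 3.142e+00 -3.000e-03  3.049e+00] t 15.25 w [0.5669 0.0016 0.0584]
```

Request:
{"method": "jog_arm", "body": {
  "xyz": [
    [-0.5,0,0],
    [-0.5,0,0],
    [0,0,0]
  ],
  "turn": [0,0,0],
  "hand": [0,0,0]
}}

```text
time_s: 15.5
tcp_pos: [0.5672, 0.0016, 0.0582]
tool_rot: [3.141, -0.005, 3.049]
contact_force: [-7.8, 0.7, 1.9]
opening: 0.0213
grip_force: 60.7
```

Request:
{"method": "jog_arm", "body": {
  "xyz": [
    [10,0,0],
    [10,0,0],
    [0,0,-22],
    [0,0,-23],
    [-18.8,-22.8,0],
    [-18.8,-22.8,0],
    [-18.8,-22.8,0],
    [-18.8,-22.8,0],
    [-18.8,-22.8,0],
    [0,0,0]
  ],
  "turn": [0,0,0,0,0,0,0,0,0,0],
  "hand": [0,0,0,0,0,0,0,0,0,0]
}}

```text
time_s: 16.33
tcp_pos: [0.6358, -0.1246, 0.1047]
tool_rot: [-3.139, 0.006, 3.045]
contact_force: [0.7, -0.4, -2.1]
opening: 0.0216
grip_force: 60.0
```

Request:
{"method": "jog_arm", "body": {
  "xyz": [
    [0,0,15],
    [0,0,15],
    [0,0,10],
    [0,0,5],
    [0,0,0]
  ],
  "turn": [0,0,0,0,0],
  "hand": [0,0,0,0,0]
}}

```text
time_s: 16.75
tcp_pos: [0.6313, -0.1185, 0.0572]
tool_rot: [3.141, -0.002, 3.049]
contact_force: [0.1, -0.1, -1.9]
opening: 0.0212
grip_force: 60.0
```

```bash
python3 -c "
from h import *
st()"
```

```text
jig mm [ 38.5 -89.9] z 57.2 F jig [ 0.1 -0.1] -1.9 rot [ 3.141e+00 -2.000e-03  3.049e+00] t 16.75 w [ 0.6313 -0.1185  0.0572]
```

Request:
{"method": "jog_arm", "body": {
  "xyz": [
    [0,4,0],
    [0,4,0],
    [0,3,0],
    [0,1.5,0],
    [0,1,0],
    [0,0.5,0]
  ],
  "turn": [0,0,0,0,0,0],
  "hand": [0,0,0,0,0,0]
}}

```text
time_s: 17.25
tcp_pos: [0.6338, -0.1049, 0.0592]
tool_rot: [-3.141, 0.001, 3.049]
contact_force: [-0.9, -0.4, -2.4]
opening: 0.0211
grip_force: 60.0
```

Request:
{"method": "jog_arm", "body": {
  "xyz": [
    [0,0.5,0],
    [0,0.5,0]
  ],
  "turn": [0,0],
  "hand": [0,0]
}}

```text
time_s: 17.42
tcp_pos: [0.6338, -0.1045, 0.059]
tool_rot: [-3.141, 0.0, 3.049]
contact_force: [-0.2, -1.3, -0.5]
opening: 0.0211
grip_force: 60.1
```

Request:
{"method": "jog_arm", "body": {
  "xyz": [
    [0,0.5,0],
    [0,0.5,0]
  ],
  "turn": [0,0],
  "hand": [0,0]
}}

```text
time_s: 17.58
tcp_pos: [0.6338, -0.1041, 0.059]
tool_rot: [-3.14, 0.0, 3.049]
contact_force: [-0.5, -5.1, -0.5]
opening: 0.0214
grip_force: 60.2
```

```bash
python3 -c "
from h import *
st()"
```

```text
jig mm [ 39.7 -75.4] z 59.0 F jig [ 0.  -5.2] -0.5 rot [-3.14   0.     3.049] t 17.5833 w [ 0.6338 -0.1041  0.059 ]
```

Request:
{"method": "jog_arm", "body": {
  "xyz": [
    [0,0.5,0],
    [0,0,0],
    [0,-7,0],
    [0,-8,0],
    [0,0,-30],
    [0,0,-30],
    [16.8,33.2,0],
    [16.8,33.2,0],
    [16.8,33.2,0],
    [16.8,33.2,0]
  ],
  "turn": [0,0,0,0,0,0,0,0,0,0],
  "hand": [0,0,0,0,0,0,0,0,0,0]
}}

```text
time_s: 18.42
tcp_pos: [0.577, 0.0217, 0.1189]
tool_rot: [3.141, 0.0, 3.047]
contact_force: [0.4, 1.3, -1.6]
opening: 0.0213
grip_force: 60.0
```

Request:
{"method": "jog_arm", "body": {
  "xyz": [
    [16.8,33.2,0],
    [16.8,33.2,0],
    [16.8,33.2,0],
    [16.8,33.2,0],
    [16.8,33.2,0],
    [16.8,33.2,0],
    [16.8,33.2,0],
    [0,0,0]
  ],
  "turn": [0,0,0,0,0,0,0,0],
  "hand": [0,0,0,0,0,0,0,0]
}}

```text
time_s: 19.08
tcp_pos: [0.4792, 0.2683, 0.1188]
tool_rot: [3.139, -0.002, 3.053]
contact_force: [0.6, -0.7, -1.6]
opening: 0.0214
grip_force: 60.3
```

Request:
{"method": "jog_arm", "body": {
  "xyz": [
    [0,0,0],
    [0,0,0],
    [0,0,0],
    [0,0,0]
  ],
  "turn": [0.101,0.101,0.101,0],
  "hand": [0,0,0,0]
}}

```text
time_s: 19.42
tcp_pos: [0.4823, 0.263, 0.1187]
tool_rot: [3.141, -0.0, 2.742]
contact_force: [-1.2, -0.3, -1.9]
opening: 0.0213
grip_force: 60.2
```

```bash
python3 -c "
from h import *
o=st();a=grab('top');b=grab('side');R=cv2.Rodrigues
from scipy.spatial.transform import Rotation as Ro
M=Ro.from_euler('xyz',o['tool_rot']).as_matrix();d=np.array([.4687,.2966,.119])-o['tcp_pos'];print('tool-axes delta mm',(M.T@d*1e3).round(1))
v=np.zeros((560,800,3),np.uint8)
v[:324,:360]=cv2.resize(a['img'][125:206,266:356],None,fx=4,fy=4,interpolation=cv2.INTER_CUBIC)
v[:480,365:785]=cv2.resize(b['img'][110:190,215:285],None,fx=6,fy=6,interpolation=cv2.INTER_CUBIC)
cv2.imwrite('pics/c8.png',v)
"
```

```text
jig mm [-145.3  276.1] z 118.7 F jig [-1.2 -0.4] -1.9 rot [ 3.141 -0.     2.742] t 19.4167 w [0.4823 0.263  0.1187]
tool-axes delta mm [25.6 25.7 -0.3]
```

View pics/c8.png

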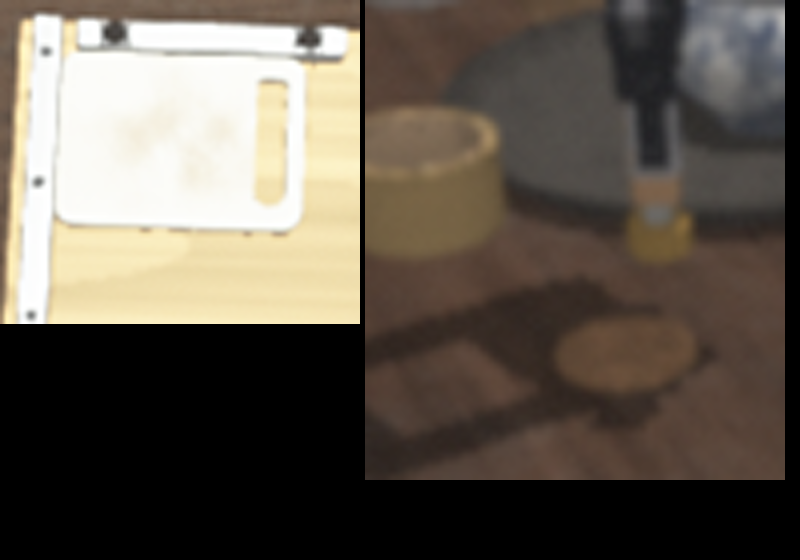

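The top half shows the board tight along the fence, at crop x~57, and along the stop, at crop y~52. The side half shows the tool upright at (660,235), short of the pad at (626,355). I'll finish the move and set it down.

Request:
{"method": "jog_arm", "body": {
  "xyz": [
    [13.2,13.9,0],
    [13.3,13.9,0],
    [0,0,20],
    [0,0,20],
    [0,0,15],
    [0,0,8],
    [0,0,3],
    [0,0,1.5],
    [0,0,0]
  ],
  "turn": [0,0,0,0,0,0,0,0,0],
  "hand": [0,0,0,0,0,0,0,0,0]
}}

```text
time_s: 20.27
tcp_pos: [0.469, 0.299, 0.0517]
tool_rot: [3.141, 0.0, 2.746]
contact_force: [0.4, 0.5, -1.5]
opening: 0.0216
grip_force: 60.3
```

```bash
python3 -c "
from h import *
st()"
```

```text
jig mm [-161.8  310.7] z 51.7 F jig [0.3 0.6] -1.5 rot [3.141 0.    2.746] t 20.2667 w [0.469  0.299  0.0517]
```

Request:
{"method": "jog_arm", "body": {
  "xyz": [
    [0,0,1.5],
    [0,0,0.7],
    [0,0,0]
  ],
  "turn": [0,0,0],
  "hand": [0,0,0]
}}

```text
time_s: 20.52
tcp_pos: [0.4689, 0.2991, 0.0496]
tool_rot: [3.141, 0.001, 2.746]
contact_force: [-0.3, -0.3, -1.6]
opening: 0.0213
grip_force: 60.3
```

Request:
{"method": "jog_arm", "body": {
  "xyz": [
    [0,0,0.5],
    [0,0,0.3],
    [0,0,0]
  ],
  "turn": [0,0,0],
  "hand": [0,0,0]
}}

```text
time_s: 20.77
tcp_pos: [0.4688, 0.2991, 0.0487]
tool_rot: [3.141, 0.0, 2.746]
contact_force: [0.1, 0.6, 0.9]
opening: 0.0211
grip_force: 60.7
```

The force has gone from −1.6 to +0.9 N, so the foot is on the pad. Release and retreat.

Request:
{"method": "jog_arm", "body": {
  "xyz": [
    [0,0,0.3],
    [0,0,0],
    [0,0,0],
    [0,0,0],
    [0,0,0],
    [0,0,0],
    [0,0,0],
    [0,0,0]
  ],
  "turn": [0,0,0,0,0,0,0,0],
  "hand": [0,0.4,0.7,1,1,1,1,1]
}}

```text
time_s: 21.43
tcp_pos: [0.4685, 0.299, 0.0479]
tool_rot: [-3.142, -0.0, 2.746]
contact_force: [-0.8, -1.7, -0.8]
opening: 0.0852
grip_force: 0.0
```

Request:
{"method": "jog_arm", "body": {
  "xyz": [
    [0,0,-10],
    [0,0,-20],
    [0,0,-30],
    [0,0,-30],
    [0,0,-30],
    [0,0,-30],
    [35,10,0],
    [35,10,0],
    [35,10,0],
    [0,0,0]
  ],
  "turn": [0,0,0,0,0,0,0,0,0,0],
  "hand": [1,1,1,1,1,1,1,1,1,1]
}}

```text
time_s: 22.27
tcp_pos: [0.3786, 0.3701, 0.1989]
tool_rot: [3.141, -0.002, 2.75]
contact_force: [-0.9, 0.4, -1.0]
opening: 0.0855
grip_force: 0.0
```

```bash
python3 -c "
from h import *
o=st();a=grab('top');b=grab('side')
v=np.zeros((580,800,3),np.uint8)
v[:300,:760]=cv2.resize(a['img'][125:245,178:368],(760,480),interpolation=cv2.INTER_CUBIC)[:300]
v[300:580,:]=cv2.resize(b['img'][140:217,225:445],(800,280),interpolation=cv2.INTER_CUBIC)
cv2.imwrite('pics/c9.png',v)
"
```

```text
jig mm [-258.4  373.1] z 198.9 F jig [-0.9  0.3] -1.0 rot [ 3.141e+00 -2.000e-03  2.750e+00] t 22.2667 w [0.3786 0.3701 0.1989]
```

View pics/c9.png

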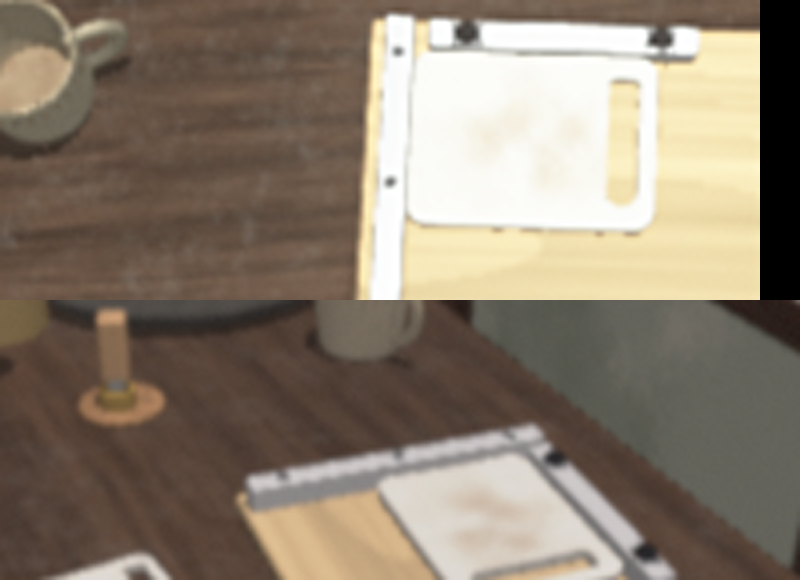

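The tool stands upright on its pad, with its foot at (116,397), and the board is flush in the corner, against the fence at x~408 and the stop at y~52. I'm handing the job in.

```bash
python3 -c "
from cell import env
print(env.job_done())"
```

```text
the job is handed in; nothing more can be done
None
```

The board now sits flush against both the fence and the stop, with no push reading above about 9 N, and the tool is upright back on its cork pad; I handed the job in at about 22 s.

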